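# Restock the spring-fed reagent shelf

## Task

Restock the reagent shelf: load the loose red-capped and the loose green-capped dropper bottle from the front into the lane of their own colour. Lean in under the upper deck, press the row gently back against its spring pusher with the new bottle, and set it down behind the clear front lip, so that every lane ends with three bottles standing upright on its floor in one tight row. Leave the full blue row and the other things on the table where they are.

Things in the scene. Friction and masses are not known exactly. Their poses are not given: they have to be found in the camera images.
- shelf: white two-tier bench shelf (fixed), 206 mm wide. Origin on the table below the front seat of its middle lane; x to its back, y to its left, z up. Three parallel lanes at y = -64, 0, 64 mm; which colour is where varies. Base board x = -24 to 110 mm, side cheeks from x = 38 mm, 188 mm high
- deck_edge (a point): middle of the steel gallery rail on the front edge of the shelf's upper deck, 18 mm behind the front seats and 192 mm over the table (rail 6 mm thick; deck underside at 173 mm; things are stored on it). A hand over a front seat strikes it unless it leans in from the front, tilted 25 to 45 degrees
- lane_red: grey lane (fixed) with red tab. Origin: on its floor, 15 mm over the table, where the underside centre of the front bottle belongs; x to its back, z up. 29.5 mm wide inside; side guides rise 13 mm, flared to 20 mm off the middle. Clear front lip: x = -15 to -12 mm, 14 mm high. A white pusher plate, 43 mm high, spring about 3 N, holds two red-capped bottles to the lip; it can yield 41 mm
- lane_green: grey lane (fixed) with green tab. Origin: on its floor, 15 mm over the table, where the underside centre of the front bottle belongs; x to its back, z up. 29.5 mm wide inside; side guides rise 13 mm, flared to 20 mm off the middle. Clear front lip: x = -15 to -12 mm, 14 mm high. A white pusher plate, 43 mm high, spring about 3 N, holds two green-capped bottles to the lip; it can yield 41 mm
- lane_blue: grey lane (fixed) with blue tab. Origin: on its floor, 15 mm over the table, where the underside centre of the front bottle belongs; x to its back, z up. 29.5 mm wide inside; side guides rise 13 mm, flared to 20 mm off the middle. Clear front lip: x = -15 to -12 mm, 14 mm high. A white pusher plate, 43 mm high, spring about 3 N, holds a full row of three blue bottles; leave it
- red_loose: the loose dropper bottle with a red cap, standing on the table, to be loaded; 24 mm in diameter (body straight, 44 mm high, then a cap 16 mm wide), 67 mm high in all, 22 g; origin at the centre of its underside, z up along it
- green_loose: the loose dropper bottle with a green cap, standing on the table, to be loaded; 24 mm in diameter (body straight, 44 mm high, then a cap 16 mm wide), 67 mm high in all, 22 g; origin at the centre of its underside, z up along it
- red_row1: red-capped dropper bottle, number 1 from the lip in the red lane at the start; 24 mm in diameter (body straight, 44 mm high, then a cap 16 mm wide), 67 mm high in all, 22 g; origin at the centre of its underside, z up along it
- red_row2: red-capped dropper bottle, number 2 from the lip in the red lane at the start; 24 mm in diameter (body straight, 44 mm high, then a cap 16 mm wide), 67 mm high in all, 22 g; origin at the centre of its underside, z up along it
- green_row1: green-capped dropper bottle, number 1 from the lip in the green lane at the start; 24 mm in diameter (body straight, 44 mm high, then a cap 16 mm wide), 67 mm high in all, 22 g; origin at the centre of its underside, z up along it
- green_row2: green-capped dropper bottle, number 2 from the lip in the green lane at the start; 24 mm in diameter (body straight, 44 mm high, then a cap 16 mm wide), 67 mm high in all, 22 g; origin at the centre of its underside, z up along it
- blue_row1: blue, white-capped dropper bottle, number 1 from the lip in the blue lane at the start; 24 mm in diameter (body straight, 44 mm high, then a cap 16 mm wide), 67 mm high in all, 22 g; origin at the centre of its underside, z up along it
- blue_row2: blue, white-capped dropper bottle, number 2 from the lip in the blue lane at the start; 24 mm in diameter (body straight, 44 mm high, then a cap 16 mm wide), 67 mm high in all, 22 g; origin at the centre of its underside, z up along it
- blue_row3: blue, white-capped dropper bottle, number 3 from the lip in the blue lane at the start; 24 mm in diameter (body straight, 44 mm high, then a cap 16 mm wide), 67 mm high in all, 22 g; origin at the centre of its underside, z up along it
- marker: bystander: black marker lying on the table, 17 x 140 x 16 mm, origin under its middle, along its y axis
- tape_roll: bystander: white tape roll lying flat, 50 mm in diameter, 26 mm high, origin under its middle
- swab_pack: bystander: flat blue and white swab pack, 31 x 175 x 8 mm, origin under its middle, long along its y axis
- test_cassette: bystander: white test cassette lying flat, 20 x 70 x 5 mm, origin under its middle
Mind the look-alikes: they are no part of the job. What is shaped like the red_loose but orange or purple is not meant.

How it is judged:
At the end, for the whole second after the job is handed in: In each lane (red, green, blue) three bottles of that colour stand still and upright (within 0.1 rad), undersides within 4 mm of the lane floor, within 6 mm of the lane's middle line, all between the front lip and 55 mm behind the front seat (bottle centres) (x of red_row1 in the frame of lane_red between -0.005 and 0.055 m and y of red_row1 in the frame of lane_red between -0.006 and 0.006 m and z of red_row1 in the frame of lane_red between -0.004 and 0.004 m and angle between each of red_row1, red_row2, red_loose, green_row1, green_row2, green_loose, blue_row1, blue_row2, blue_row3's own z axis and vertical below 0.1 rad and linear speed of each of red_row1, red_row2, red_loose, green_row1, green_row2, green_loose, blue_row1, blue_row2, blue_row3 below 0.02 m/s and x of red_row2 in the frame of lane_red between -0.005 and 0.055 m and y of red_row2 in the frame of lane_red between -0.006 and 0.006 m and z of red_row2 in the frame of lane_red between -0.004 and 0.004 m and x of red_loose in the frame of lane_red between -0.005 and 0.055 m and y of red_loose in the frame of lane_red between -0.006 and 0.006 m and z of red_loose in the frame of lane_red between -0.004 and 0.004 m and x of green_row1 in the frame of lane_green between -0.005 and 0.055 m and y of green_row1 in the frame of lane_green between -0.006 and 0.006 m and z of green_row1 in the frame of lane_green between -0.004 and 0.004 m and x of green_row2 in the frame of lane_green between -0.005 and 0.055 m and y of green_row2 in the frame of lane_green between -0.006 and 0.006 m and z of green_row2 in the frame of lane_green between -0.004 and 0.004 m and x of green_loose in the frame of lane_green between -0.005 and 0.055 m and y of green_loose in the frame of lane_green between -0.006 and 0.006 m and z of green_loose in the frame of lane_green between -0.004 and 0.004 m and x of blue_row1 in the frame of lane_blue between -0.005 and 0.055 m and y of blue_row1 in the frame of lane_blue between -0.006 and 0.006 m and z of blue_row1 in the frame of lane_blue between -0.004 and 0.004 m and x of blue_row2 in the frame of lane_blue between -0.005 and 0.055 m and y of blue_row2 in the frame of lane_blue between -0.006 and 0.006 m and z of blue_row2 in the frame of lane_blue between -0.004 and 0.004 m and x of blue_row3 in the frame of lane_blue between -0.005 and 0.055 m and y of blue_row3 in the frame of lane_blue between -0.006 and 0.006 m and z of blue_row3 in the frame of lane_blue between -0.004 and 0.004 m); the robot touches nothing.
It fails at once if a bystander on the table (marker, tape roll, swab pack, test cassette) is shifted by more than 20 mm (distance of any of marker, tape_roll, swab_pack, test_cassette from where it was at the start of the episode above 0.02 m).
It fails at once if the full blue row is disturbed by more than 10 mm (distance of any of blue_row1, blue_row2, blue_row3 from where it was at the start of the episode above 0.01 m).
It fails at once if a bottle being loaded is rammed or crushed against its lane or the row with more than 60 N (contact force between red_loose and lane_red above 60 N or contact force between red_loose and red_row1 above 60 N or contact force between any of red_loose, green_loose and shelf above 60 N or contact force between green_loose and lane_green above 60 N or contact force between green_loose and green_row1 above 60 N).
It also fails if it takes over 54 s, if anything falls off the work surface, if the arm or the gripper's body presses on something with over 40 N, if the wrist force passes 120 N, or if a joint passes its speed limit or range.

## Robot

A 6-joint arm with a two-finger parallel gripper is mounted at the origin on a cart in front of the work surface, level with it; the furniture and walls round the work are solid. World frame = base frame: x ahead of the robot, y to its left, z up, the work surface at z = 0. Lengths are in m, angles in rad, forces in N, time in s.
With the tool pointing down it reaches from about 0.35 to 0.725 m from the base axis. Payload 4.3 kg.
Tool frame: the origin (TCP) lies midway between the tips of the shut fingers; the grasp point (between the pads) lies 19 mm behind it (robot.pinch_z is the distance from the TCP to the grasp point, in m); z points along the fingers, y is the line along which they close (so a half turn about z gives the same grasp; the last joint's range is limited). The gripper opens to 85 mm and grips with 20 to 120 N. Pads are 22 mm wide; open, the fingers measure 114 mm over their backs; the gripper's body (76 mm by 85 mm) begins 54 mm behind the grasp point. The pads swing forward as they close: fully open they stand 13 mm farther back than shut.
Start: joints at [1.105, 0.377, 0.081, 1.274, 0, 1.46], TCP at [0.2, 0.539, 0.201] pointing down, gripper open.
Joint ranges: [-2.72, 2.72], [-0.84, 1.66], [-1.02, 1.22], [-1.77, 2.12], [-1.37, 1.28], [-3.14, 3.14]. Speed limits (rad/s): [2.57, 2.57, 3.14, 3.14, 3.14, 3.14].

## Interface

Orientations are given as [roll, pitch, yaw] about the fixed x, y, z axes, in that order (R = Rz(yaw) Ry(pitch) Rx(roll)).
In Python, from bench import robot, camera gives the robot as it stands.
- The arm moves only by the tool apply_moves, never from a script. Its argument "steps" is a list of rows, each a list of 7 numbers: the shift along the world's x, y, z normalised to -1 to 1, where 1 is 0.08 m, then the turn, a rotation vector about the world's x, y, z normalised to -1 to 1, where 1 is pi/4 rad, then the opening, from 0 (shut) to 1 (fully open). A call has 1 to 20 rows; each row shifts and turns the commanded pose from where the row before left it; what a row does not reach is not made up. A row lasts 1/8 s, in which the tool goes at most 62.5 mm and 10.7 degrees, less where a joint would pass 70% of its speed; a pose out of reach is approached as far as the arm can. A call with a number of a shift or a turn outside -1 to 1 is refused whole. A call with a gripper value outside its range is refused whole. The fingers move at their own pace and stop on an object; "grip_force" is the grip in N (left out, the last holds). Time passes only in rows, so rows that do not move let the fingers close. It gives the time, the measured TCP pose, the force, the opening and the grip force at its end, in the units of the state.
- robot.observe(): the state, without advancing time (a new reading comes with each control period).
- camera(name): name is "scene" or "side" or "wrist"; returns a dict with "pixels" (384x512x3 uint8, red, green, blue), "z_map" (384x512 float32, m along the optical axis (not along the pixel's ray), 0 where there is no reading), "camera_matrix" (3x3 intrinsics, pixels), "world_from_camera" (4x4, takes a point from camera to world coordinates). Camera axes: x right, y down, z forward; pixel columns grow to the right and rows downward; lengths in m; the calibration is good to about 2 mm. A picture is of the moment at which its call begins.
- robot.close_job(): hands the job in; it is judged then, once.
The state is a dict: "t": time; "q": joint angles; "joint_velocities": joint speeds; "joint_torque": joint torques, N m; "tcp_pos": TCP position; "tcp_rot": TCP orientation; "contact_force": force on the tool from outside, world axes, zero at the start; "torque": the same for the moment, N m; "width": finger opening in m; "gripper_force": force on a finger pad.
Only numpy, scipy, OpenCV 4.12 (cv2) and the standard library are available. Lean on these libraries where they do the work, as an engineer would, in place of code of your own. Each camera call takes 0.05 s, during which the arm holds its last target. There are 200 camera calls.

## Working session

There is one attempt and no reset: what is moved stays moved. The work goes in short steps, Python scripts to look and compute and a tool call to move; the robot and the scene stay as the last step left them, time stands still between calls to the robot, and variables do not carry over. Pictures are saved under pics/ and viewed, at most 10 in all, crops included, and the job is handed in when it is done.

Besides the shell and the picture viewer there is one more tool, called after ">>>" as name(argument=value, ...), one argument or row to a line, values as JSON. apply_moves: Moves the arm, as the interface text tells. Scaled input: -1 to 1 covers 0.08 m each way for a shift and pi/4 rad each way for a turn. Its arguments: {"type":"object","properties":{"steps":{"type":"array"},"grip_force":{"type":"number"}},"required":["steps"]}

```bash
mkdir -p pics; ls
python3 - <<'E'
from bench import robot,camera
import cv2,numpy as np
print(robot.observe()); print(robot.pinch_z)
for n in("scene","side"):
    c=camera(n); np.savez(n+"0.npz",**c); cv2.imwrite(f"pics/{n}0.png",c["pixels"][:,:,::-1])
    print(n,c["camera_matrix"],c["world_from_camera"])
E
```

```text
pics
{'t': 0.0, 'q': array([1.10470503e+00, 3.78077306e-01, 7.96543135e-02, 1.27436673e+00,
       1.86889904e-06, 1.46050932e+00]), 'joint_velocities': array([ 0.00024764, -0.00037428,  0.00037682,  0.00055129,  0.00087924,
        0.00179831]), 'joint_torque': array([ 3.47516243e-04, -4.63601732e+01,  2.69877058e+01,  2.08284130e-02,
       -2.20883203e-05, -9.62907194e-06]), 'tcp_pos': array([0.19997363, 0.53837231, 0.20016378]), 'tcp_rot': array([-3.13961157e+00, -2.21257567e-04,  2.78578814e+00]), 'contact_force': array([-0.22646498, -0.13670096,  0.40993554]), 'torque': array([0.01745841, 0.0302027 , 0.00207908]), 'gripper_force': 0.0, 'width': 0.08526756872914007}
0.0187
scene [[462.98942473   0.         254.98750525]
 [  0.         462.98942473 198.08589459]
 [  0.           0.           1.        ]] [[-0.49327425 -0.50322065  0.70954175 -0.56925118]
 [-0.86961436  0.26535112 -0.4163648   0.60061391]
 [ 0.02124567 -0.82240973 -0.56849878  1.02870378]
 [ 0.          0.          0.          1.        ]]
side [[393.48159414   0.         259.13778524]
 [  0.         393.48159414 186.08790289]
 [  0.           0.           1.        ]] [[ 0.82425326 -0.25726749  0.50440064 -0.15411094]
 [-0.56620397 -0.38146537  0.73068272 -0.95581354]
 [ 0.00443047 -0.88786126 -0.46008995  0.70352538]
 [ 0.          0.          0.          1.        ]]
```

View pics/scene0.png

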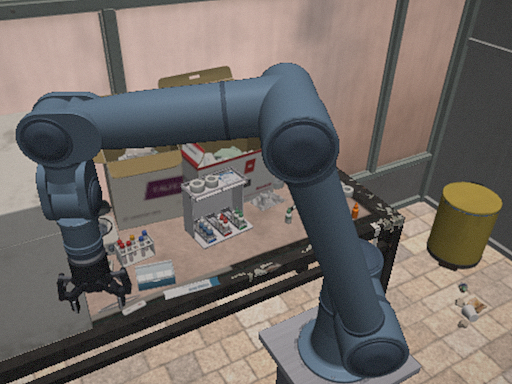

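View pics/side0.png

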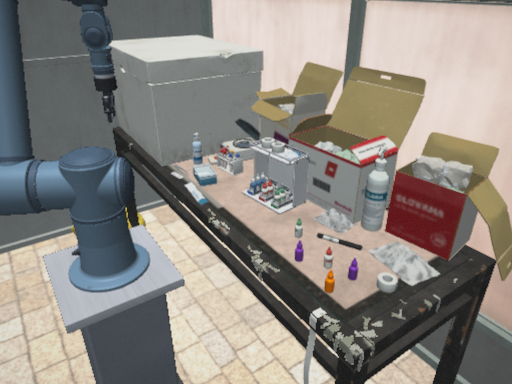

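The side view shows the loose bottles: green cap (298,228), red cap (328,259), purple (299,250) and (353,269), orange (330,282). The marker is at (340,241), the tape roll at (387,282) and the shelf around (275,185). I'll check this in an enlarged crop.

```bash
cat > h.py <<'E'
import numpy as np,cv2
def ray(c,u,v):
    K=c["camera_matrix"];T=c["world_from_camera"]
    d=T[:3,:3]@np.linalg.solve(K,[u,v,1.]); return T[:3,3],d
def onz(c,u,v,z):
    o,d=ray(c,u,v); return o+d*(z-o[2])/d[2]
def cloud(c):
    K=c["camera_matrix"];T=c["world_from_camera"];Z=c["z_map"]
    v,u=np.mgrid[:Z.shape[0],:Z.shape[1]]
    P=np.stack([(u-K[0,2])/K[0,0]*Z,(v-K[1,2])/K[1,1]*Z,Z],-1)
    return P@T[:3,:3].T+T[:3,3]
def proj(c,p):
    T=c["world_from_camera"];q=c["camera_matrix"]@(T[:3,:3].T@(np.asarray(p)-T[:3,3])); return q[:2]/q[2]
E
python3 - <<'E'
from h import *
c=dict(np.load("side0.npz"));s=dict(np.load("scene0.npz"))
im=c["pixels"][:,:,::-1]
a=cv2.resize(im[140:300,235:410],None,fx=4,fy=3.7,interpolation=cv2.INTER_CUBIC)
cv2.imwrite("pics/c1.png",a)
b=cv2.resize(s["pixels"][160:255,170:370,::-1],None,fx=4,fy=4,interpolation=cv2.INTER_CUBIC)
cv2.imwrite("pics/c2.png",b)
for n,d in(("side",c),("scene",s)):
    P=cloud(d);hsv=cv2.cvtColor(d["pixels"],cv2.COLOR_RGB2HSV)
    H,S,V=[hsv[...,i].astype(int) for i in range(3)]
    for col,m in(("red",((H<6)|(H>172))&(S>130)&(V>90)),("green",(H>45)&(H<85)&(S>80)&(V>50)),("blue",(H>98)&(H<120)&(S>110)),("purple",(H>125)&(H<155)&(S>100)),("orange",(H>7)&(H<18)&(S>180)&(V>150))):
        m=m&(P[...,2]>-.02)&(P[...,2]<.12)&(P[...,0]<.9)&(P[...,0]>.2)
        k,_,st,ce=cv2.connectedComponentsWithStats(m.astype(np.uint8))
        for i in range(1,k):
            if st[i,4]>=5:
                L=_==i; print(n,col,ce[i].round(1),st[i,4],np.median(P[L],0).round(3),P[L][:,2].min().round(3),P[L][:,2].max().round(3))
E
```

```text
side red [223.7 150.4] 23 [0.589 0.393 0.078] 0.072 0.084
side red [269.2 183.2] 13 [0.583 0.049 0.069] 0.062 0.077
side red [264.3 185.3] 10 [0.56  0.046 0.069] 0.063 0.076
side red [260.7 198.5] 6 [0.548 0.052 0.017] 0.014 0.021
side red [420.2 227.7] 2291 [ 0.791 -0.423  0.065] 0.0 0.12
side red [328.7 251.3] 22 [ 0.497 -0.348  0.054] 0.047 0.064
side green [282.  189.3] 13 [ 0.592 -0.014  0.068] 0.016 0.079
side green [277.  191.5] 11 [ 0.569 -0.016  0.069] 0.065 0.076
side green [274.3 206.2] 6 [ 0.557 -0.02   0.017] 0.014 0.02
side green [298.7 222. ] 17 [ 0.524 -0.188  0.052] 0.047 0.064
side blue [230.1 154.9] 8 [0.592 0.333 0.078] 0.072 0.08
side blue [237.5 155. ] 6 [0.615 0.316 0.078] 0.073 0.081
side blue [197.5 158.2] 19 [0.516 0.481 0.028] 0.019 0.035
side blue [206.2 180.7] 93 [0.453 0.285 0.015] 0.001 0.027
side blue [256.4 183.4] 46 [0.571 0.108 0.05 ] 0.028 0.057
side blue [249.3 192.2] 6 [0.54  0.114 0.017] 0.015 0.02
side blue [202.6 201.1] 34 [ 0.383  0.182 -0.002] -0.008 0.003
side purple [298.7 251.8] 116 [ 0.448 -0.282  0.032] 0.003 0.064
side purple [352.8 27
[... 563 characters left out ...]
0.567 -0.009  0.068] 0.033 0.077
scene green [242.4 227.1] 9 [ 0.557 -0.012  0.017] 0.016 0.022
scene blue [200.8 225.4] 9 [0.595 0.129 0.05 ] 0.045 0.055
scene blue [205.3 229.6] 9 [0.571 0.124 0.051] 0.042 0.054
scene blue [144.  232.6] 14 [0.614 0.319 0.08 ] 0.069 0.084
scene blue [209.8 233. ] 12 [0.546 0.116 0.048] 0.043 0.053
scene blue [140.6 238.2] 16 [0.591 0.338 0.079] 0.072 0.084
scene blue [211.9 240.5] 11 [0.54  0.114 0.019] 0.013 0.023
scene blue [214.4 280.7] 57 [ 0.382  0.181 -0.001] -0.011 0.005
scene blue [155.8 283.6] 159 [0.44  0.35  0.017] 0.001 0.03
scene orange [356. 205.] 8 [ 0.434 -0.416  0.056] -0.0 0.062
scene orange [355.  209.8] 15 [ 0.43 -0.41  0.04] 0.034 0.043
```

View pics/c1.png

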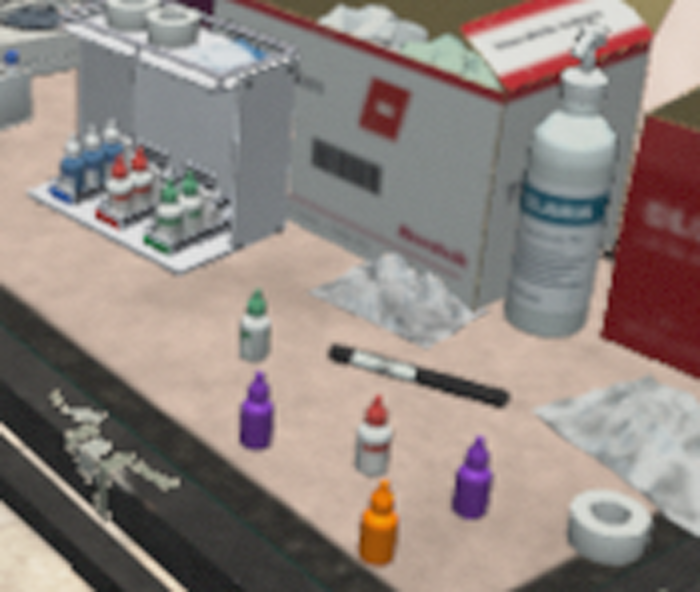

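View pics/c2.png

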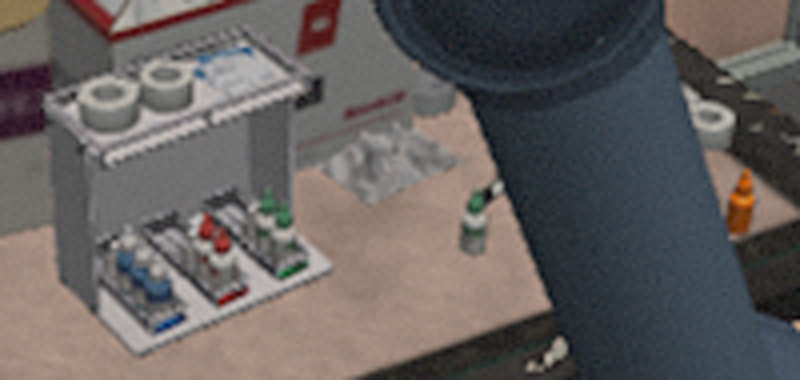

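In the side view, red_loose is the white-bodied, red-capped bottle at (328,255) and green_loose is the white-bodied, green-capped one at (298,228). The purple bottles at (299,250) and (353,269) and the orange one at (330,282) are look-alikes. The enlarged crop confirms this. The lanes from left to right are blue, red, green, and the shelf yaw is about 0.13. I'll go to a hover pose near green_loose, tilted for loading.

>>> apply_moves(
  steps=[
    [0.2,-0.58,0,0,0,0.155,1],
    [0.2,-0.58,0,0,0,0.155,1],
    [0.2,-0.58,0,0,0,0.155,1],
    [0.2,-0.58,0,0,0,0.155,1],
    [0.2,-0.58,0,0.023,-0.176,0,0.6],
    [0.2,-0.58,0,0.023,-0.176,0,0.6],
    [0.2,-0.58,0,0.023,-0.176,0,0.6],
    [0.2,-0.58,0,0.023,-0.176,0,0.6],
    [0.2,-0.58,0,0,0,0,0.6],
    [0.2,-0.58,0,0,0,0,0.6],
    [0.2,-0.58,0,0,0,0,0.6],
    [0.2,-0.58,0,0,0,0,0.6],
    [0.2,-0.58,0,0,0,0,0.6],
    [0.2,-0.58,0,0,0,0,0.6],
    [0.2,-0.58,0,0,0,0,0.6],
    [0.2,-0.58,0,0,0,0,0.6],
    [0,0,0,0,0,0,0.6],
    [0,0,0,0,0,0,0.6],
  ],
)

```text
t: 2.35
tcp_pos: [0.4503, -0.1855, 0.1994]
tcp_rot: [3.139, 0.552, -3.012]
contact_force: [0.1, 1.0, 0.6]
width: 0.0514
gripper_force: 0.0
```

Run:
```python
from bench import robot,camera
from h import *
o=robot.observe();print(o["t"],o["tcp_pos"],o["tcp_rot"],o["q"],o["width"])
c=camera("wrist"); np.savez("wrist1.npz",**c); cv2.imwrite("pics/wrist1.png",c["pixels"][:,:,::-1]); print(c["world_from_camera"],c["camera_matrix"])
for n in(("scene","side")):
    c=camera(n); np.savez(n+"1.npz",**c)
```

```text
2.35 [ 0.45032923 -0.18545649  0.19944907] [ 3.13944344  0.55151687 -3.01191387] [-0.83845498 -0.15024469 -0.6816696   0.70569605  0.44769313 -0.89210155] 0.05136169227267249
[[-0.12990646  0.6677895   0.73292667  0.30059883]
 [ 0.99152298  0.08559296  0.09775488 -0.20518507]
 [ 0.00254632  0.73941263 -0.67324771  0.30918742]
 [ 0.          0.          0.          1.        ]] [[316.78479126   0.         248.11986474]
 [  0.         316.78479126 190.2691105 ]
 [  0.           0.           1.        ]]
```

View pics/wrist1.png

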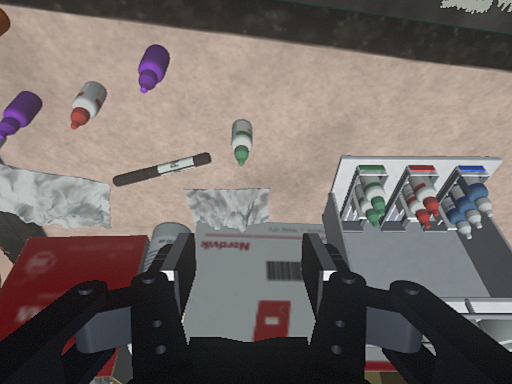

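The wrist view, which is upside down, shows green_loose at (241,142) and red_loose at (88,104). The rows are green at (372,195), red at (420,195) and blue at (470,200), in the order already found. Next I'll triangulate the caps.

```bash
cat > meas.py <<'E'
from h import *
def blobs(d,col,mn=5):
    P=cloud(d);hsv=cv2.cvtColor(d["pixels"],cv2.COLOR_RGB2HSV)
    H,S,V=[hsv[...,i].astype(int) for i in range(3)]
    m={"red":((H<7)|(H>172))&(S>110)&(V>70),"green":(H>45)&(H<88)&(S>70)&(V>40),"blue":(H>98)&(H<120)&(S>110)}[col]
    m=m&(P[...,2]>-.02)&(P[...,2]<.12)&(P[...,0]<.66)&(P[...,0]>.45)&(P[...,1]<.16)&(P[...,1]>-.5)
    k,L,st,ce=cv2.connectedComponentsWithStats(m.astype(np.uint8))
    return [(ce[i].round(1),int(st[i,4]),P[L==i].mean(0).round(4),P[L==i][:,2].max().round(3)) for i in range(1,k) if st[i,4]>=mn]
def tri(obs):
    A=np.zeros((3,3));b=np.zeros(3)
    for c,p in obs:
        o,d=ray(c,*p);d=d/np.linalg.norm(d);M=np.eye(3)-np.outer(d,d);A+=M;b+=M@o
    x=np.linalg.solve(A,b);return x,[ (proj(c,x)-p).round(1) for c,p in obs]
E
python3 - <<'E'
from meas import *
for n in("wrist1","side1","scene1"):
    d=dict(np.load(n+".npz"))
    for col in("red","green","blue"):
        for b in blobs(d,col): print(n,col,*b)
d=dict(np.load("wrist1.npz"));P=cloud(d)
# base board: front edge points
for u0 in range(345,500,15):
    v=np.arange(140,175); z=P[v,u0,2]; i=np.argmax(z>.006); print(u0,v[i],P[v[i],u0].round(3),onz(d,u0,v[i]-.5,0.008).round(4))
E
```

```text
wrist1 red [80.5 93.5] 6 [ 0.4881 -0.3473  0.0267] 0.027
wrist1 red [ 78.1 117. ] 259 [ 0.4954 -0.3416  0.0551] 0.067
wrist1 red [421.2 167.6] 138 [0.5478 0.0496 0.0175] 0.022
wrist1 red [420.7 185.5] 21 [0.5561 0.0442 0.0416] 0.044
wrist1 red [412.1 198.5] 19 [0.5804 0.046  0.0417] 0.043
wrist1 red [428.  210.9] 353 [0.571  0.0509 0.0694] 0.082
wrist1 green [240.8 156. ] 121 [ 0.5226 -0.1832  0.0571] 0.067
wrist1 green [371.4 167. ] 121 [ 0.5553 -0.0133  0.0171] 0.022
wrist1 green [372.3 184.4] 35 [ 0.5616 -0.0163  0.0419] 0.044
wrist1 green [375.8 210.5] 331 [ 0.5784 -0.0123  0.0694] 0.082
wrist1 green [361. 199.] 7 [ 0.5899 -0.0191  0.0417] 0.043
wrist1 blue [471.5 168. ] 120 [0.5401 0.1135 0.0177] 0.022
wrist1 blue [480.7 187.9] 47 [0.5457 0.1145 0.0469] 0.056
wrist1 blue [471.4 195. ] 7 [0.5544 0.1057 0.0519] 0.053
wrist1 blue [462.1 198.3] 17 [0.572  0.1103 0.0416] 0.044
wrist1 blue [463.1 210.7] 163 [0.5838 0.1138 0.0528] 0.057
wrist1 blue [453.8 209.8] 20 [0.5946 0.1131 0.0424] 0.045
side1 red [269.3 183.2] 14 [0.585  0.0514 0.0681] 0.077
side1 red [264.3 185.3] 14 [0.5607 0.
[... 954 characters left out ...]
0.057
scene1 blue [209.1 232.9] 15 [0.548  0.1195 0.0483] 0.054
scene1 blue [211.9 240.5] 11 [0.5422 0.1131 0.017 ] 0.021
345 157 [ 0.551 -0.047  0.007] [ 0.55   -0.0481  0.008 ]
360 157 [ 0.55  -0.028  0.007] [ 0.5475 -0.0292  0.008 ]
375 157 [ 0.547 -0.009  0.006] [ 0.5451 -0.0104  0.008 ]
390 158 [0.546 0.01  0.007] [0.5443 0.0093 0.008 ]
405 157 [0.543 0.029 0.006] [0.5402 0.0273 0.008 ]
420 157 [0.54  0.048 0.007] [0.5378 0.0462 0.008 ]
435 158 [0.537 0.066 0.008] [0.537  0.0661 0.008 ]
450 158 [0.536 0.086 0.007] [0.5345 0.085  0.008 ]
465 158 [0.533 0.105 0.008] [0.5321 0.1039 0.008 ]
480 158 [0.532 0.125 0.007] [0.5297 0.1229 0.008 ]
495 158 [0.529 0.144 0.007] [0.5272 0.1419 0.008 ]
```

>>> apply_moves(
  steps=[
    [0.15,-0.03,-0.47,0,0,-0.013,0.6],
    [0.15,-0.03,-0.47,0,0,0,0.6],
    [0,0,0,0,0,0,0.6],
    [0.195,0.025,-0.32,0,0,0,0.6],
    [0.195,0.025,-0.32,0,0,0,0.6],
    [0,0,0,0,0,0,0.6],
    [0,0,0,0,0,0,0.6],
  ],
)

```text
t: 3.38
tcp_pos: [0.5066, -0.1873, 0.0755]
tcp_rot: [-3.14, 0.554, -3.019]
contact_force: [0.6, -1.0, -0.4]
width: 0.0513
gripper_force: 0.0
```

Run:
```python
from bench import robot,camera
from meas import *
o=robot.observe();print(o["tcp_pos"],o["tcp_rot"],o["q"],o["width"])
c=camera("wrist"); np.savez("wrist2.npz",**c); cv2.imwrite("pics/wrist2.png",c["pixels"][:,:,::-1])
for b in blobs(c,"green"): print(*b)
p=np.array([.527,-.1833,0])
for z in(0,.044,.067): print(proj(c,p+[0,0,z]))
```

```text
[ 0.50656021 -0.18727429  0.07553624] [-3.14008224  0.55390617 -3.01944909] [-0.72915267  0.08536092 -0.83918664  0.25806976  0.40567314 -0.77005828] 0.051294558762571454
[251.4 174.4] 11 [ 0.5146 -0.1838  0.0248] 0.026
[251.  177.6] 5 [ 0.5147 -0.1841  0.028 ] 0.028
[251.  216.3] 372 [ 0.5223 -0.1832  0.0564] 0.067
[439.2 218. ] 320 [ 0.5554 -0.0135  0.0174] 0.022
[441.5 246.9] 171 [ 0.5632 -0.0175  0.0421] 0.045
[421.3 263.7] 56 [ 0.5918 -0.0194  0.042 ] 0.045
[450.4 284.1] 860 [ 0.5772 -0.013   0.0683] 0.082
[249.80401918 163.2634189 ]
[249.99700846 206.17049433]
[250.11985087 233.48189703]
```

View pics/wrist2.png

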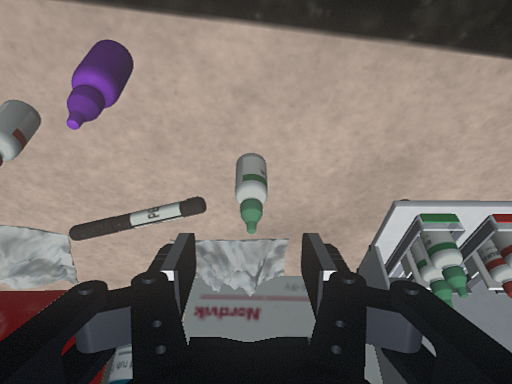

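The wrist view shows green_loose at (251,190), centred between the fingers, and the measured position agrees. I'll descend and grip.

>>> apply_moves(
  steps=[
    [0.125,0.023,-0.22,0,0,0,0.6],
    [0.125,0.023,-0.22,0,0,0,0.6],
    [0.125,0.023,-0.22,0,0,0,0.6],
    [0,0,0,0,0,0,0.6],
    [0,0,0,0,0,0,0.6],
    [0,0,0,0,0,0,0],
    [0,0,0,0,0,0,0],
    [0,0,0,0,0,0,0],
    [0,0,0,0,0,0,0],
    [0,0,0,0,0,0,0],
  ],
  grip_force=45,
)

```text
t: 4.68
tcp_pos: [0.5372, -0.182, 0.0221]
tcp_rot: [-3.14, 0.555, -3.02]
contact_force: [-1.0, -0.6, 5.8]
width: 0.013
gripper_force: 43.9
```

Run:
```python
from bench import robot,camera
from meas import *
o=robot.observe();print(o["width"],o["contact_force"],o["gripper_force"])
c=camera("wrist"); d=camera("side")
for b in blobs(c,"green"): print(*b)
a=c["pixels"][100:384,100:400,::-1]; b=d["pixels"][180:280,240:340,::-1]
h=568
cv2.imwrite("pics/g1.png",np.hstack([cv2.resize(a,(420,398)),cv2.resize(b,(380,398),interpolation=cv2.INTER_CUBIC)]))
```

```text
0.013026856455929053 [-0.96819066 -0.59686479  5.8130478 ] 43.931543827056885
[249.4 209.2] 186 [ 0.5156 -0.1838  0.0274] 0.031
[248.2 262.1] 1001 [ 0.5225 -0.1835  0.0544] 0.067
[488.  252.5] 538 [ 0.5554 -0.014   0.0172] 0.022
[492.5 292.1] 356 [ 0.564  -0.0182  0.0421] 0.046
[464.4 308.7] 111 [ 0.5915 -0.0194  0.0421] 0.045
[497.1 339.8] 835 [ 0.5814 -0.0155  0.0661] 0.111
```

View pics/g1.png

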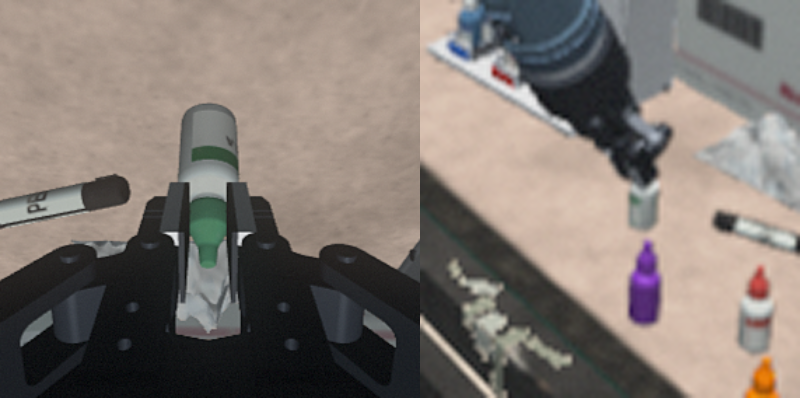

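Run:
```python
from bench import robot,camera
from meas import *
from scipy.spatial.transform import Rotation as Ro
o=robot.observe();R=Ro.from_euler("xyz",o["tcp_rot"]).as_matrix()
c=camera("wrist");P=cloud(c);Q=(P-o["tcp_pos"])@R
for v in (225,230,235,240,250,260,270,280):
    print(v,[(u,*(Q[v,u]*1000).round().astype(int),int(P[v,u,2]*1000)) for u in (212,218,222,226,230,250,268,272,276,280)])
```

```text
225 [(212, np.int64(-15), np.int64(-25), np.int64(36), 0), (218, np.int64(-15), np.int64(-21), np.int64(37), -1), (222, np.int64(-14), np.int64(-18), np.int64(35), 0), (226, np.int64(-14), np.int64(-15), np.int64(35), 0), (230, np.int64(8), np.int64(-9), np.int64(-18), 33), (250, np.int64(10), np.int64(1), np.int64(-24), 37), (268, np.int64(8), np.int64(11), np.int64(-19), 34), (272, np.int64(-15), np.int64(17), np.int64(36), 0), (276, np.int64(-14), np.int64(20), np.int64(36), 0), (280, np.int64(-14), np.int64(23), np.int64(35), 0)]
230 [(212, np.int64(-20), np.int64(-26), np.int64(39), 0), (218, np.int64(-20), np.int64(-22), np.int64(40), -1), (222, np.int64(11), np.int64(-12), np.int64(-33), 44), (226, np.int64(12), np.int64(-10), np.int64(-34), 44), (230, np.int64(12), np.int64(-8), np.int64(-34), 45), (250, np.int64(7), np.int64(1), np.int64(-24), 38), (268, np.int64(11), np.int64(10), np.int64(-34), 44), (272, np.int64(12), np.int64(11), np.int64(-34), 44), (276, np.int64(-20), np.int64(20), np.int64(39), 0), (280, np.int64(-19), np.int64(23), np.int64(38), 0)]
235 [(212, np.in
[... 2540 characters left out ...]
(272, np.int64(9), np.int64(9), np.int64(-67), 73), (276, np.int64(12), np.int64(10), np.int64(-72), 76), (280, np.int64(12), np.int64(12), np.int64(-72), 76)]
280 [(212, np.int64(13), np.int64(-12), np.int64(-80), 82), (218, np.int64(12), np.int64(-10), np.int64(-78), 81), (222, np.int64(13), np.int64(-9), np.int64(-79), 82), (226, np.int64(8), np.int64(-8), np.int64(-70), 78), (230, np.int64(6), np.int64(-7), np.int64(-67), 76), (250, np.int64(-10), np.int64(1), np.int64(-42), 63), (268, np.int64(5), np.int64(8), np.int64(-67), 76), (272, np.int64(8), np.int64(9), np.int64(-71), 78), (276, np.int64(12), np.int64(10), np.int64(-78), 82), (280, np.int64(12), np.int64(11), np.int64(-78), 82)]
```

The picture shows the pads on the cap. Their tips are at z≈44 mm, about 33 mm behind the reported TCP, so the real finger tips sit higher than the stated frame. I'll open, go 30 mm further along the tool axis and check again before closing.

>>> apply_moves(
  steps=[
    [0,0,0,0,0,0,0.6],
    [0,0,0,0,0,0,0.6],
    [0,0,0,0,0,0,0.6],
    [0,0,0,0,0,0,0.6],
    [0.05,0.006,-0.08,0,0,0,0.6],
    [0.05,0.006,-0.08,0,0,0,0.6],
    [0,0,0,0,0,0,0.6],
    [0,0,0,0,0,0,0.6],
  ],
)

```text
t: 5.82
tcp_pos: [0.5442, -0.1804, 0.008]
tcp_rot: [3.141, 0.552, -3.021]
contact_force: [-0.2, -0.3, -0.7]
width: 0.0514
gripper_force: 0.0
```

```bash
cat > tips.py <<'E'
from bench import robot,camera
from meas import *
from scipy.spatial.transform import Rotation as Ro
def tips():
    o=robot.observe();R=Ro.from_euler("xyz",o["tcp_rot"]).as_matrix()
    c=camera("wrist");P=cloud(c);Q=(P-o["tcp_pos"])@R
    print("tcp",o["tcp_pos"].round(4),o["tcp_rot"].round(3),"w",round(o["width"],4),"F",o["contact_force"].round(1))
    m=(abs(Q[...,0]-11.5e-3)<3e-3)&(abs(Q[...,1])<.05)&(Q[...,2]>-.08)&(Q[...,2]<.01)&(c["pixels"].max(-1)<150)
    for s in(-1,1):
        q=m&(Q[...,1]*s>.006); i=np.argsort(Q[...,2][q])[-40:]
        print("tip",s,"toolz",np.percentile(Q[...,2][q],[98,99.5]).round(4),"P",P[q][i].mean(0).round(4),"y",np.percentile(Q[q][i][:,1],[5,95]).round(4))
    return c,P,Q
E
python3 - <<'E'
from tips import *
c,P,Q=tips()
for b in blobs(c,"green"): print(*b)
cv2.imwrite("pics/g2.png",c["pixels"][100:384,80:420,::-1])
E
```

```text
tcp [ 0.5442 -0.1804  0.008 ] [ 3.141  0.552 -3.021] w 0.0514 F [-0.2 -0.3 -0.7]
tip -1 toolz [-0.0236 -0.0169] P [ 0.5256 -0.1939  0.0172] y [-0.0128 -0.0094]
tip 1 toolz [-0.0239 -0.0164] P [ 0.5224 -0.1719  0.0174] y [0.0096 0.013 ]
[247.3 221.9] 195 [ 0.5152 -0.1842  0.0272] 0.03
[247.2 282.1] 1230 [ 0.5219 -0.1834  0.0545] 0.067
[495.8 265.2] 438 [ 0.556  -0.0192  0.0169] 0.021
[502.8 310.1] 194 [ 0.5661 -0.0213  0.042 ] 0.045
[488.8 311.6] 5 [ 0.5755 -0.0221  0.0393] 0.04
[480.3 324. ] 86 [ 0.5899 -0.019   0.0418] 0.045
```

View pics/g2.png

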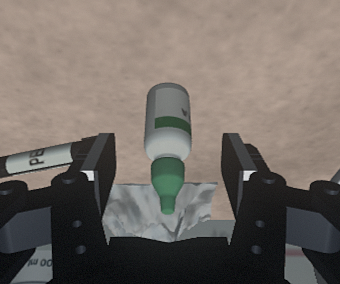

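Run:
```python
from tips import *
c,P,Q=tips()
for u in (188,192,194,305,308,312):
    print(u,[(v,*(Q[v,u]*1000).round().astype(int).tolist(),int(P[v,u,2]*1000)) for v in range(232,250,2)])
```

```text
tcp [ 0.5442 -0.1806  0.0082] [-3.141  0.553 -3.021] w 0.0512 F [ 0.6 -0.7  0.1]
tip -1 toolz [-0.0228 -0.0126] P [ 0.526  -0.1939  0.0164] y [-0.0128 -0.0093]
tip 1 toolz [-0.0246 -0.0202] P [ 0.5215 -0.1722  0.0199] y [0.0101 0.0129]
188 [(232, -12, -39, 18, 0), (234, 12, -27, -39, 35), (236, 12, -27, -41, 37), (238, 12, -27, -43, 38), (240, 12, -26, -45, 40), (242, 12, -26, -48, 42), (244, 12, -25, -49, 43), (246, 11, -25, -50, 45), (248, 11, -25, -51, 45)]
192 [(232, -12, -36, 18, 0), (234, 12, -25, -39, 35), (236, 12, -25, -41, 36), (238, 11, -25, -41, 37), (240, 10, -25, -40, 37), (242, 9, -25, -41, 38), (244, 8, -25, -41, 39), (246, 7, -25, -41, 39), (248, 6, -25, -42, 40)]
194 [(232, -12, -35, 18, 0), (234, 10, -25, -34, 32), (236, 9, -25, -35, 33), (238, 8, -25, -35, 34), (240, 8, -25, -36, 35), (242, 6, -25, -36, 35), (244, 5, -25, -36, 36), (246, 5, -25, -37, 37), (248, 4, -25, -36, 37)]
305 [(232, -11, 37, 16, 0), (234, 12, 26, -39, 35), (236, 11, 26, -41, 36), (238, 10, 26, -40, 36), (240, 10, 26, -42, 38), (242, 9, 26, -41, 38), (244, 8, 26, -42, 39), (246, 7, 26, -42, 40), (248, 6, 26, -42, 40)]
308 [(232, -12, 39, 18, 0), (234, 11, 28, -38, 34), (236, 12, 27, -42, 37), (238, 12, 27, -43, 38), (240, 12, 26, -46, 40), (242, 11, 26, -47, 41), (244, 11, 26, -48, 43), (246, 10, 26, -47, 43), (248, 9, 26, -48, 44)]
312 [(232, -12, 42, 17, 0), (234, 11, 30, -38, 34), (236, 12, 29, -41, 37), (238, 11, 29, -43, 38), (240, 12, 28, -45, 40), (242, 12, 28, -47, 42), (244, 11, 28, -49, 43), (246, 11, 27, -50, 45), (248, 12, 27, -53, 47)]
```

Tips are at z≈34 mm. I'll go 14 mm further down along the axis, then close.

>>> apply_moves(
  steps=[
    [0.054,0.006,-0.089,0,0,0,0.6],
    [0.054,0.006,-0.089,0,0,0,0.6],
    [0,0,0,0,0,0,0.6],
    [0,0,0,0,0,0,0],
    [0,0,0,0,0,0,0],
    [0,0,0,0,0,0,0],
    [0,0,0,0,0,0,0],
    [0,0,0,0,0,0,0],
  ],
)

```text
t: 6.92
tcp_pos: [0.553, -0.1798, -0.0058]
tcp_rot: [-3.141, 0.553, -3.02]
contact_force: [-0.7, -0.2, 0.8]
width: 0.0223
gripper_force: 44.0
```

Run:
```python
from tips import *
c,P,Q=tips()
for b in blobs(c,"green"): print(*b)
for u in (218,222,226,272,276,280):
    print(u,[(v,*(Q[v,u]*1000).round().astype(int).tolist(),int(P[v,u,2]*1000)) for v in range(224,244,3)])
```

```text
tcp [ 0.553  -0.1798 -0.0058] [-3.141  0.553 -3.02 ] w 0.0223 F [-0.7 -0.2  0.8]
tip -1 toolz [-0.0353 -0.0326] P [ 0.5275 -0.1966  0.0162] y [-0.0171 -0.0107]
tip 1 toolz [-0.0358 -0.0331] P [ 0.5236 -0.1689  0.0168] y [0.0118 0.0174]
[252.9 236.8] 414 [ 0.5158 -0.182   0.0272] 0.031
[505.6 278.1] 170 [ 0.5568 -0.0259  0.0164] 0.021
[248.1 303.8] 1732 [ 0.5219 -0.1834  0.0539] 0.078
[499.1 342.7] 137 [ 0.5904 -0.0194  0.0421] 0.046
218 [(224, 4, -17, -8, -1), (227, 2, -17, -7, 0), (230, 11, -14, -32, 16), (233, 12, -14, -38, 20), (236, 11, -14, -39, 21), (239, 12, -13, -44, 25), (242, 11, -13, -47, 27)]
222 [(224, 4, -14, -8, -1), (227, 2, -15, -7, 0), (230, 11, -12, -33, 16), (233, 12, -12, -38, 20), (236, 12, -12, -41, 22), (239, 12, -11, -44, 25), (242, 12, -11, -47, 28)]
226 [(224, 15, -10, -35, 16), (227, 14, -10, -37, 17), (230, 14, -10, -39, 20), (233, 13, -10, -41, 22), (236, 13, -10, -43, 24), (239, 12, -10, -44, 25), (242, 11, -10, -46, 27)]
272 [(224, 15, 11, -36, 16), (227, 14, 11, -36, 17), (230, 13, 11, -38, 19), (233, 13, 11, -40, 21), (236, 12, 11, -42, 23), (239, 11, 11, -43, 24), (242, 10, 11, -44, 26)]
276 [(224, 5, 16, -9, 0), (227, 1, 16, -6, -1), (230, 12, 13, -34, 17), (233, 11, 13, -37, 19), (236, 11, 13, -41, 22), (239, 12, 12, -44, 25), (242, 11, 12, -47, 27)]
280 [(224, 4, 18, -9, 0), (227, 2, 18, -8, 0), (230, 11, 15, -33, 16), (233, 12, 15, -38, 20), (236, 12, 15, -41, 22), (239, 12, 14, -45, 26), (242, 12, 14, -47, 28)]
```

Width is 22 mm and the tips are at z=16 mm, so it holds the body. I'll lift and move in front of the green lane.

>>> apply_moves(
  steps=[
    [0,0,0.2,0,0,0,0],
    [0,0,0.38,0,0,0,0],
    [0,0.4,0,0,0,0,0],
    [0.02,0.5,0,0,0,0,0],
    [0.02,0.5,0,0,0,0,0],
    [0,0.4,0,0,0,0,0],
    [0,0.28,0,0,0,0,0],
    [0,0,0,0,0,0,0],
    [0,0,0,0,0,0,0],
  ],
)

```text
t: 8.1
tcp_pos: [0.5563, -0.0137, 0.0406]
tcp_rot: [-3.141, 0.553, -3.021]
contact_force: [0.1, -1.4, -0.1]
width: 0.0221
gripper_force: 44.1
```

Run:
```python
from tips import *
c,P,Q=tips()
for col in("green","red","blue"):
    for b in blobs(c,col,15): print(col,*b)
cv2.imwrite("pics/g3.png",c["pixels"][:,:,::-1])
```

```text
tcp [ 0.5563 -0.0137  0.0406] [-3.141  0.553 -3.021] w 0.0221 F [ 0.1 -1.4 -0.1]
tip -1 toolz [-0.0357 -0.0331] P [ 0.5301 -0.0307  0.0637] y [-0.017 -0.011]
tip 1 toolz [-0.0361 -0.0332] P [ 0.5264 -0.0031  0.0638] y [0.0117 0.0174]
green [250.4 192.4] 255 [ 0.555  -0.0123  0.0156] 0.022
green [253.1 236.9] 431 [ 0.5192 -0.0159  0.0736] 0.077
green [248.1 303.7] 1741 [ 0.5253 -0.0173  0.1001] 0.113
red [349.8 194.5] 585 [0.5477 0.0502 0.0173] 0.022
red [345.6 232.8] 79 [0.5546 0.0447 0.0422] 0.045
red [332.3 256.1] 47 [0.581  0.045  0.0424] 0.045
red [362.  268.6] 389 [0.5571 0.0503 0.064 ] 0.099
blue [450.4 194.6] 588 [0.5401 0.1135 0.0172] 0.022
blue [443.8 261.8] 2087 [0.5694 0.1118 0.0495] 0.058
```

View pics/g3.png

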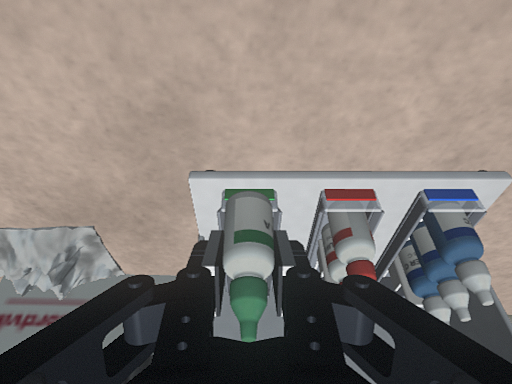

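The bottle hangs upright in front of the green lane, centred on the tab at (250,192). I'll lower it to lip clearance and press it in slowly.

>>> apply_moves(
  steps=[
    [0,0.004,-0.155,0,0,0,0],
    [0.0745,0.009,0,0,0,0,0],
    [0.0745,0.009,0,0,0,0,0],
    [0.05,0.006,0,0,0,0,0],
    [0.05,0.006,0,0,0,0,0],
    [0.05,0.006,0,0,0,0,0],
    [0.05,0.006,0,0,0,0,0],
    [0,0,0,0,0,0,0],
  ],
)

```text
t: 9.15
tcp_pos: [0.5839, -0.0095, 0.0278]
tcp_rot: [-3.141, 0.552, -3.021]
contact_force: [-2.1, -0.1, 0.5]
width: 0.0217
gripper_force: 44.2
```

>>> apply_moves(
  steps=[
    [0.04,0.005,0,0,0,0,0],
    [0.04,0.005,0,0,0,0,0],
    [0.04,0.005,0,0,0,0,0],
    [0.04,0.005,0,0,0,0,0],
    [0,0,0,0,0,0,0],
    [0,0,0,0,0,0,0],
  ],
)

```text
t: 9.9
tcp_pos: [0.5967, -0.008, 0.028]
tcp_rot: [-3.141, 0.553, -3.021]
contact_force: [-1.8, -0.9, -1.1]
width: 0.0223
gripper_force: 44.2
```

Run:
```python
from tips import *
c,P,Q=tips()
for col in("green","red"):
    for b in blobs(c,col,15): print(col,*b)
d=camera("side");e=camera("scene")
for b in blobs(d,"green",5): print("side",*b)
a=cv2.resize(d["pixels"][160:230,230:310,::-1],(400,350),interpolation=cv2.INTER_CUBIC)
b=cv2.resize(c["pixels"][:,100:400,::-1],(300,350))
cv2.imwrite("pics/g4.png",np.hstack([a,b]))
```

```text
tcp [ 0.5967 -0.008   0.028 ] [-3.141  0.553 -3.021] w 0.0223 F [-1.8 -0.9 -1.1]
tip -1 toolz [-0.0018  0.0067] P [ 0.59   -0.0238  0.0203] y [-0.016 -0.013]
tip 1 toolz [0.0038 0.0084] P [0.5861 0.0247 0.0162] y [0.0144 0.0467]
green [247.5 160.1] 782 [ 0.5552 -0.0131  0.0174] 0.022
green [252.9 236.9] 436 [ 0.5595 -0.0102  0.061 ] 0.064
green [248.1 303.9] 1742 [ 0.5657 -0.0116  0.0876] 0.112
red [372.3 160.1] 785 [0.5476 0.0502 0.0173] 0.022
red [369.5 205.2] 124 [0.5544 0.0448 0.0421] 0.045
red [352. 236.] 61 [0.5799 0.0458 0.0423] 0.045
red [389.7 265. ] 1807 [0.563  0.0504 0.0685] 0.096
side [286.1 187.5] 14 [ 0.6036 -0.0218  0.0772] 0.117
side [274.3 206.2] 6 [ 0.5556 -0.0205  0.0181] 0.02
```

View pics/g4.png

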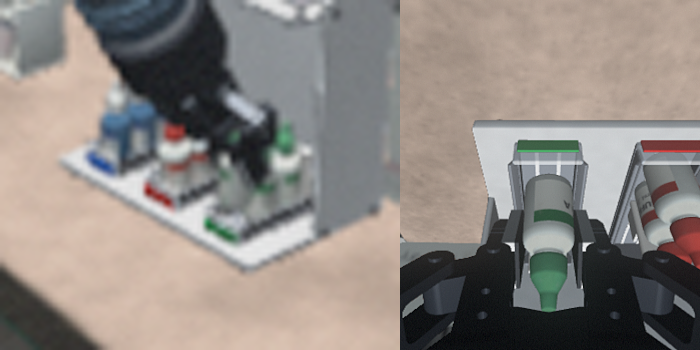

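The row is pressed back with about 2 N and the new bottle's base at (245,185) is just behind the clear lip. I'll go 2 mm deeper and then lower.

>>> apply_moves(
  steps=[
    [0.025,0.003,0,0,0,0,0],
    [0,0,-0.055,0,0,0,0],
    [0,0,-0.055,0,0,0,0],
    [0,0,-0.055,0,0,0,0],
    [0,0,-0.05,0,0,0,0],
    [0,0,0,0,0,0,0],
    [0,0,0,0,0,0,0],
  ],
)

```text
t: 10.92
tcp_pos: [0.5981, -0.0077, 0.0103]
tcp_rot: [3.142, 0.551, -3.021]
contact_force: [-2.5, 0.4, -0.3]
width: 0.0226
gripper_force: 44.2
```

>>> apply_moves(
  steps=[
    [0,0,-0.013,0,0,0,0],
    [0,0,0,0,0,0,0],
    [0,0,0,0,0,0,0.3],
    [0,0,0,0,0,0,0.38],
    [0,0,0,0,0,0,0.42],
    [0,0,0,0,0,0,0.42],
    [0,0,0,0,0,0,0.42],
  ],
)

```text
t: 11.8
tcp_pos: [0.5989, -0.0078, 0.0099]
tcp_rot: [-3.141, 0.553, -3.021]
contact_force: [0.2, 1.1, -0.3]
width: 0.036
gripper_force: 0.0
```

Run:
```python
from tips import *
c,P,Q=tips()
for b in blobs(c,"green",15): print(*b)
cv2.imwrite("pics/g5.png",c["pixels"][:,:,::-1])
```

```text
tcp [ 0.5989 -0.0078  0.0099] [-3.141  0.553 -3.021] w 0.036 F [ 0.2  1.1 -0.3]
tip -1 toolz [-0.0216 -0.0121] P [ 0.583  -0.0261  0.0175] y [-0.0249 -0.0127]
tip 1 toolz [-0.0137 -0.0105] P [0.5786 0.0285 0.0139] y [0.0144 0.0469]
[248.1 182.2] 1014 [ 0.5552 -0.0129  0.0171] 0.022
[253.4 234.4] 448 [ 0.5602 -0.01    0.0427] 0.046
[248.1 306.4] 2158 [ 0.5711 -0.011   0.0695] 0.094
```

View pics/g5.png

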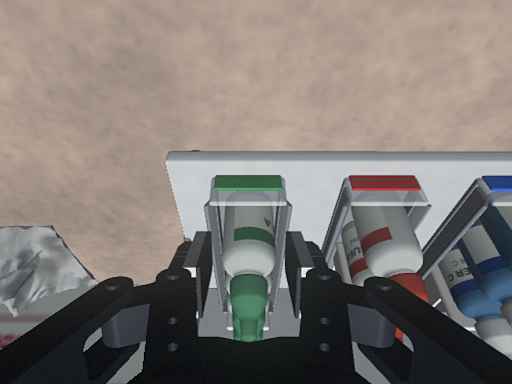

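The green bottle stands on the lane floor behind the lip: its label is at z=42 mm, as expected on the floor, and x is at the seat. That was my 11th picture, one over the limit of 10, so from here I check by numbers only. I'll back out and go to red_loose.

>>> apply_moves(
  steps=[
    [-0.1,-0.012,0.164,0,0,0,0.42],
    [-0.195,-0.024,0.32,0,0,0,0.42],
    [-0.195,-0.024,0.32,0,0,0,0.42],
    [-0.195,-0.024,0.32,0,0,0,0.5],
    [-0.195,-0.024,0.32,0,0,0,0.6],
    [-0.1,-0.4,0,0,0,0,0.6],
    [-0.152,-0.6,0,0,0,0,0.6],
    [-0.152,-0.6,0,0,0,0,0.6],
    [-0.152,-0.6,0,0,0,0,0.6],
    [-0.152,-0.6,0,0,0,0,0.6],
    [-0.152,-0.6,0,0,0,0,0.6],
    [-0.05,-0.4,0,0,0,0,0.6],
    [0,0,0,0,0,0,0.6],
    [0,0,0,0,0,0,0.6],
  ],
)

```text
t: 13.6
tcp_pos: [0.4554, -0.3195, 0.1249]
tcp_rot: [3.14, 0.552, -3.021]
contact_force: [-0.7, 0.4, 0.0]
width: 0.0515
gripper_force: 0.0
```

Run:
```python
from tips import *
c,P,Q=tips()
print(robot.observe()["q"].round(2))
for b in blobs(c,"red",5): print("wrist",*b)
for n in("side","scene"):
    d=camera(n)
    for col in("red","green"):
        for b in blobs(d,col,5): print(n,col,*b)
```

```text
tcp [ 0.4554 -0.3195  0.1249] [ 3.14   0.552 -3.021] w 0.0515 F [-0.7  0.4  0. ]
tip -1 toolz [-0.0378 -0.0366] P [ 0.4299 -0.3504  0.1511] y [-0.0312 -0.0252]
tip 1 toolz [-0.038  -0.0366] P [ 0.4231 -0.2948  0.1512] y [0.0259 0.032 ]
[-1.03  0.14 -0.6   0.59  0.5  -1.09]
wrist [208.7 153.9] 32 [ 0.49   -0.3495  0.0266] 0.029
wrist [212.8 181.8] 333 [ 0.4951 -0.3436  0.0545] 0.067
side red [264.3 185.3] 14 [0.5607 0.0477 0.0684] 0.078
side red [260.7 198.5] 6 [0.5487 0.0524 0.0167] 0.019
side red [328.6 251.3] 23 [ 0.4969 -0.3475  0.0536] 0.066
side green [273.2 205.5] 10 [ 0.5556 -0.014   0.0176] 0.021
scene red [329.1 202.1] 14 [ 0.5063 -0.3496  0.0458] 0.061
scene red [221.3 216.7] 15 [0.5924 0.0522 0.0628] 0.079
scene red [225.1 219.9] 15 [0.5707 0.0484 0.0619] 0.079
scene red [226.3 234.3] 7 [0.5476 0.056  0.0181] 0.022
scene green [234.6 208.9] 24 [ 0.6034 -0.0054  0.0693] 0.079
scene green [240.5 214. ] 14 [ 0.5713 -0.0119  0.0658] 0.076
scene green [242.4 227.1] 9 [ 0.5557 -0.0115  0.0188] 0.023
```

>>> apply_moves(
  steps=[
    [0.048,-0.18,-0.18,0,0,0,0.6],
    [0.048,-0.18,-0.18,0,0,0,0.6],
    [0,0,0,0,0,0,0.6],
    [0.195,0.024,-0.319,0,0,0,0.6],
    [0.195,0.024,-0.319,0,0,0,0.6],
    [0.195,0.024,-0.319,0,0,0,0.6],
    [0,0,0,0,0,0,0.6],
    [0,0,0,0,0,0,0.6],
  ],
)

```text
t: 14.75
tcp_pos: [0.5102, -0.3431, 0.021]
tcp_rot: [-3.141, 0.553, -3.02]
contact_force: [0.0, 0.1, -0.1]
width: 0.051
gripper_force: 0.0
```

Run:
```python
from tips import *
c,P,Q=tips()
for b in blobs(c,"red",5): print("wrist",*b)
```

```text
tcp [ 0.5102 -0.3431  0.021 ] [-3.141  0.553 -3.02 ] w 0.051 F [ 0.   0.1 -0.1]
tip -1 toolz [-0.0109 -0.0073] P [ 0.496  -0.3547  0.023 ] y [-0.0109 -0.0085]
tip 1 toolz [-0.0113 -0.0081] P [ 0.493  -0.3339  0.0229] y [0.0097 0.0124]
wrist [239.5 211.5] 146 [ 0.4903 -0.3499  0.0269] 0.03
wrist [249.1 263.2] 1077 [ 0.4953 -0.3443  0.0541] 0.066
wrist [109. 359.] 5 [ 0.4799 -0.393   0.1014] 0.102
wrist [102.  367.5] 10 [ 0.4779 -0.3939  0.1044] 0.106
```

>>> apply_moves(
  steps=[
    [0.097,0.014,-0.168,0,0,0,0.6],
    [0.097,0.014,-0.168,0,0,0,0.6],
    [0,0,0,0,0,0,0.6],
    [0,0,0,0,0,0,0.6],
    [0,0,0,0,0,0,0],
    [0,0,0,0,0,0,0],
    [0,0,0,0,0,0,0],
    [0,0,0,0,0,0,0],
    [0,0,0,0,0,0,0],
  ],
  grip_force=45,
)

```text
t: 15.92
tcp_pos: [0.526, -0.3418, -0.006]
tcp_rot: [-3.14, 0.554, -3.02]
contact_force: [-3.5, 0.4, 6.7]
width: 0.0219
gripper_force: 44.3
```

Run:
```python
from tips import *
c,P,Q=tips()
for b in blobs(c,"red",5): print("wrist",*b)
```

```text
tcp [ 0.526  -0.3418 -0.006 ] [-3.14   0.554 -3.02 ] w 0.0219 F [-3.5  0.4  6.7]
tip -1 toolz [-0.0351 -0.033 ] P [ 0.5006 -0.3585  0.0159] y [-0.0168 -0.0111]
tip 1 toolz [-0.0358 -0.0335] P [ 0.4961 -0.3312  0.0171] y [0.0117 0.0172]
wrist [236.6 238.4] 264 [ 0.4907 -0.3509  0.0271] 0.031
wrist [248.  304.9] 1758 [ 0.4964 -0.3453  0.0535] 0.078
```

>>> apply_moves(
  steps=[
    [0,0,0.2,0,0,0,0],
    [0,0,0.38,0,0,0,0],
    [0,0.4,0,0,0,0,0],
    [0,0.6,0,0,0,0,0],
    [0,0.6,0,0,0,0,0],
    [0,0.6,0,0,0,0,0],
    [0,0.6,0,0,0,0,0],
    [0,0.6,0,0,0,0,0],
    [0,0.6,0,0,0,0,0],
    [0.1,0.5,0,0,0,0,0],
    [0.1,0.3,0,0,0,0,0],
    [0.06,0.1,0,0,0,0,0],
    [0,0,0,0,0,0,0],
    [0,0,0,0,0,0,0],
  ],
)

```text
t: 17.73
tcp_pos: [0.5462, 0.0499, 0.0393]
tcp_rot: [-3.141, 0.552, -3.022]
contact_force: [-0.1, 0.3, 0.3]
width: 0.0224
gripper_force: 44.2
```

Run:
```python
from tips import *
c,P,Q=tips()
for col in("red","green"):
    for b in blobs(c,col,5): print(col,*b)
```

```text
tcp [0.5462 0.0499 0.0393] [-3.141  0.552 -3.022] w 0.0224 F [-0.1  0.3  0.3]
tip -1 toolz [-0.0356 -0.0334] P [0.5198 0.0332 0.0623] y [-0.0168 -0.0111]
tip 1 toolz [-0.0358 -0.0332] P [0.5163 0.0607 0.0624] y [0.0117 0.0174]
red [228.1 196.5] 61 [0.5491 0.0375 0.0156] 0.021
red [268.8 196.6] 65 [0.5456 0.0632 0.016 ] 0.047
red [238.3 238. ] 218 [0.5104 0.0415 0.0724] 0.075
red [248.  304.6] 1700 [0.5157 0.0463 0.099 ] 0.112
green [148.  198.5] 585 [ 0.5552 -0.013   0.0172] 0.022
green [147.7 237.3] 256 [ 0.5606 -0.0085  0.0426] 0.046
green [137.3 270.6] 252 [ 0.5645 -0.0105  0.0625] 0.066
green [172.6 276.1] 39 [0.6089 0.0034 0.0424] 0.047
```

>>> apply_moves(
  steps=[
    [0,0,-0.14,0,0,0,0],
    [0.0745,0.009,0,0,0,0,0],
    [0.0745,0.009,0,0,0,0,0],
    [0.05,0.006,0,0,0,0,0],
    [0.05,0.006,0,0,0,0,0],
    [0.05,0.006,0,0,0,0,0],
    [0.05,0.006,0,0,0,0,0],
    [0,0,0,0,0,0,0],
  ],
)

```text
t: 18.77
tcp_pos: [0.574, 0.0542, 0.0279]
tcp_rot: [-3.141, 0.552, -3.021]
contact_force: [-3.3, -0.7, 0.1]
width: 0.0224
gripper_force: 44.2
```

>>> apply_moves(
  steps=[
    [0.04,0.005,0,0,0,0,0],
    [0.04,0.005,0,0,0,0,0],
    [0.04,0.005,0,0,0,0,0],
    [0.04,0.005,0,0,0,0,0],
    [0.032,0.004,0,0,0,0,0],
    [0,0,0,0,0,0,0],
    [0,0,0,0,0,0,0],
  ],
)

```text
t: 19.65
tcp_pos: [0.5897, 0.0561, 0.0283]
tcp_rot: [-3.141, 0.553, -3.021]
contact_force: [-2.1, -0.5, -1.2]
width: 0.0224
gripper_force: 44.2
```

Run:
```python
from tips import *
c,P,Q=tips()
for col in("red","green"):
    for b in blobs(c,col,5): print(col,*b)
```

```text
tcp [0.5897 0.0561 0.0283] [-3.141  0.553 -3.021] w 0.0224 F [-2.1 -0.5 -1.2]
tip -1 toolz [0.0043 0.0082] P [0.5873 0.0186 0.0167] y [-0.0469 -0.0119]
tip 1 toolz [0.0045 0.0082] P [0.5788 0.0906 0.0166] y [0.0142 0.0461]
red [246.7 159. ] 782 [0.5476 0.0504 0.0175] 0.022
red [238.7 237.7] 213 [0.5537 0.0478 0.0614] 0.065
red [248.  304.7] 1718 [0.5591 0.0525 0.088 ] 0.112
green [121.5 159. ] 791 [ 0.5551 -0.0128  0.0176] 0.022
green [118.6 204.1] 385 [ 0.5604 -0.0085  0.0426] 0.046
green [105.1 265. ] 1940 [ 0.5711 -0.009   0.0686] 0.092
green [155.7 259.5] 104 [0.6107 0.0039 0.0423] 0.045
green [121.4 327.2] 32 [ 0.6043 -0.0039  0.0837] 0.105
```

>>> apply_moves(
  steps=[
    [0,-0.006,-0.055,0,0,0,0],
    [0,0,-0.055,0,0,0,0],
    [0,0,-0.055,0,0,0,0],
    [0,0,-0.05,0,0,0,0],
    [0,0,-0.018,0,0,0,0],
    [0,0,0,0,0,0,0],
    [0,0,0,0,0,0,0],
  ],
)

```text
t: 20.58
tcp_pos: [0.5893, 0.0556, 0.0093]
tcp_rot: [-3.141, 0.552, -3.021]
contact_force: [-2.3, 0.4, -2.4]
width: 0.0221
gripper_force: 44.2
```

>>> apply_moves(
  steps=[
    [0,0,0,0,0,0,0.3],
    [0,0,0,0,0,0,0.38],
    [0,0,0,0,0,0,0.42],
    [0,0,0,0,0,0,0.42],
    [0,0,0,0,0,0,0.42],
  ],
)

```text
t: 21.2
tcp_pos: [0.5898, 0.0556, 0.0098]
tcp_rot: [-3.141, 0.553, -3.021]
contact_force: [1.1, -0.6, -0.0]
width: 0.0359
gripper_force: 0.0
```

Run:
```python
from tips import *
c,P,Q=tips()
for col in("red","green"):
    for b in blobs(c,col,15): print(col,*b)
```

```text
tcp [0.5898 0.0556 0.0098] [-3.141  0.553 -3.021] w 0.0359 F [ 1.1 -0.6 -0. ]
tip -1 toolz [-0.0146 -0.0109] P [0.5781 0.0179 0.0146] y [-0.0465 -0.0128]
tip 1 toolz [-0.0138 -0.0109] P [0.5695 0.0918 0.014 ] y [0.0135 0.0467]
red [247.5 185.1] 983 [0.5476 0.0504 0.0173] 0.022
red [238.1 237. ] 223 [0.5535 0.047  0.0428] 0.046
red [247.6 307.7] 2073 [0.5633 0.0523 0.0694] 0.093
green [111.9 185.1] 991 [ 0.5552 -0.0129  0.0174] 0.022
green [110.9 238.3] 597 [ 0.5613 -0.0073  0.0427] 0.046
green [ 83.7 285.6] 429 [ 0.5644 -0.0126  0.0631] 0.069
green [ 97.8 333.7] 79 [ 0.5844 -0.0081  0.0748] 0.089
```

Label at z=42.8 mm, so the bottle is on the lane floor. I'll back out and check all the rows from above.

>>> apply_moves(
  steps=[
    [-0.1,-0.012,0.164,0,0,0,0.42],
    [-0.195,-0.024,0.32,0,0,0,0.42],
    [-0.195,-0.024,0.32,0,0,0,0.42],
    [-0.195,-0.024,0.32,0,0,0,0.42],
    [-0.195,-0.024,0.32,0,0,0,0.42],
    [-0.4,0,0.3,0,0,0,0.42],
    [-0.4,0,0.3,0,0,0,0.42],
    [0,0,0,0,0,0,0.42],
    [0,0,0,0,0,0,0.42],
  ],
)

```text
t: 22.38
tcp_pos: [0.4558, 0.0469, 0.1733]
tcp_rot: [-3.141, 0.554, -3.02]
contact_force: [-0.4, -0.9, 0.7]
width: 0.0362
gripper_force: 0.0
```

Run:
```python
from tips import *
c,P,Q=tips()
# shelf-lane frame, row caps & heights
cp,sp=np.cos(.12),np.sin(.12);R2=np.array([[cp,sp],[-sp,cp]])
S={"red":(.5625,.0520),"green":(.5702,-.0115),"blue":(.5549,.1155)}
for n,d in(("wrist",c),("side",camera("side")),("scene",camera("scene"))):
    P=cloud(d);px=d["pixels"].astype(int)
    for k,s in S.items():
        L=(P[...,:2]-np.array(s))@R2.T
        m=(abs(L[...,1])<.02)&(L[...,0]>-.02)&(L[...,0]<.07)&(P[...,2]>.062)&(P[...,2]<.09)
        nn,lab,st,ce=cv2.connectedComponentsWithStats(m.astype(np.uint8))
        for i in range(1,nn):
            if st[i,4]>4: q=lab==i;print(n,k,ce[i].round(),st[i,4],"lane xy mm",(L[q].mean(0)*1000).round(1),"zmax",P[q][:,2].max().round(3), "rgb",px[q].mean(0).round())
```

```text
tcp [0.4558 0.0469 0.1733] [-3.141  0.554 -3.02 ] w 0.0362 F [-0.4 -0.9  0.7]
tip -1 toolz [-0.0361 -0.0343] P [0.4305 0.0237 0.1977] y [-0.0237 -0.0175]
tip 1 toolz [-0.0362 -0.0343] P [0.4255 0.0643 0.1976] y [0.0183 0.0245]
wrist red [242. 216.] 495 lane xy mm [17.6  0.8] zmax 0.082 rgb [140.  74.  72.]
wrist green [184. 215.] 518 lane xy mm [17.2  2.3] zmax 0.082 rgb [ 79. 117.  95.]
wrist blue [299. 213.] 430 lane xy mm [13.5 -0.7] zmax 0.082 rgb [154. 160. 160.]
side red [275. 181.] 16 lane xy mm [46.4 -5.4] zmax 0.08 rgb [162.  83.  80.]
side red [270. 183.] 17 lane xy mm [23.1 -4.6] zmax 0.079 rgb [157.  76.  73.]
side red [265. 185.] 17 lane xy mm [-0.9 -4. ] zmax 0.081 rgb [159.  79.  76.]
side green [285. 188.] 36 lane xy mm [35.6 -5.1] zmax 0.078 rgb [ 93. 133. 111.]
side green [277. 192.] 18 lane xy mm [-1.5 -5.8] zmax 0.08 rgb [ 96. 137. 113.]
side blue [260. 176.] 31 lane xy mm [34.  -5.6] zmax 0.079 rgb [168. 173. 174.]
side blue [253. 179.] 17 lane xy mm [-1.9 -5.9] zmax 0.08 rgb [170. 174. 175.]
scene red [221. 217.] 53 lane xy mm [21.6  3.3] zmax 0.083 rgb [128.  63.  60.]
scene green [236. 211.] 48 lane xy mm [20.5  4.3] zmax 0.08 rgb [ 76. 104.  85.]
scene blue [205. 224.] 55 lane xy mm [21.3  3.2] zmax 0.083 rgb [136. 134. 133.]
```

All three rows read alike. Cap tops are at 82 mm, which is 15 + 67. In the side view the red caps sit at lane x ≈ -1, 23 and 46 mm, and green and blue match that spacing. I'll hand in.

```bash
python3 -c "
from bench import robot
print(robot.close_job())"
```

```text
the job is handed in; nothing more can be done
None
```

I loaded the red and green bottles and handed the job in; final camera measurements show three upright bottles in each lane in a tight row. No verdict came back, and I viewed 11 pictures, one over the limit of 10.

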